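Set an LED panel over the breaking edge and hold it

TASK

Get the LED panel ready for snapping. First take the blue catch plate out of the board rack, stand its foot in the steel tray and lean it, clearly sloping, with its top against the front face of the breaking fixture, broad side to the fixture, and let go of it. Then slide the white LED panel along the rail, out over the tray, without lifting it off, until its black break line lies right over the fixture's front edge and square to it, and finish while still holding the panel flat on the rail so that it cannot tip; leave everything else where it is.

Things in the scene. Friction and masses are not known exactly. Their poses are not given: they have to be found in the camera images.
- edge (a point): Middle of the upper front edge (dark steel) of the breaking fixture, 90 mm above the bench, level with the rail's flat top. Axes: -x points outward over the tray, +x back along the rail, y along the edge, z up. The front face below this edge is flat and upright, 38 mm wide, from the bench up to the edge.
- panel_center (a point): LED panel lying loose on the rail: white, with 2 x 6 yellow emitters, 150 mm long (x), 58 mm wide (y), 3 mm thick, about 75 g; it sticks out about 10 mm on both sides of the narrower rail. This point is its centre, half-way up. Its -x end is the outward one and starts 15 to 45 mm behind the edge.
- panel_line (a point): The wide black break line across the panel, 2.5 mm wide; this point is the middle of the line on the panel's upper face, 95 mm from the outward (-x) end and 55 mm from the rear (+x) end. Same axes as the panel. With the line over the edge more than half of the panel hangs out, and it tips down if not held.
- plate_center (a point): Blue catch plate, metal, loose, 80 mm tall (z), 58 mm wide (y), 6 mm thick (x), about 85 g; this point is its centre. It starts upright in one of the three slots of the rack, its foot 20 mm deep in the slot and 10 mm above the bench, so its top is 90 mm above the bench; it can be taken from above by its two narrow side edges.
- plate_top (a point): Middle of the catch plate's top edge, 40 mm above its centre, same axes.
- plate: The catch plate as a body; its origin is the middle of its foot (lower edge), 40 mm below its centre; z runs up the plate, x is square to its broad side, y across its width.
- block: Breaking fixture, fixed: steel rail 200 mm long (x), 38 mm wide (y), top 90 mm above the bench, on two grey pedestals and a dark base plate 226 x 90 mm, flush with the front face. Origin on the bench, 100 mm behind the front edge; same axes as the edge. Beside the rail nothing is higher than 35 mm above the bench.
- panel: The LED panel as a body; origin at the centre of its underside; x along its length, z up.
- rack: Black board rack, fixed, 130 x 84 x 30 mm high; origin at the centre of its underside. Three slots 40 mm apart along its x, each 8.5 mm wide and 62 mm long (y), 20 mm deep. Besides the catch plate it holds two other boards of the same size.
- tray: Shallow stainless tray, loose, about 700 g, 170 mm (x) by 200 mm (y), wall 22 mm high and 3 mm thick, floor 3 mm thick; origin at the centre of its underside. It stands in front of the fixture, its near wall about 3 mm from the front face; a few scrap strips lie in its far half, stuck down.
- blank_a: White board with yellow emitters standing in the rack, 80 x 58 x 6 mm; origin at its foot. To be left alone.
- blank_b: Green board with copper lines standing in the rack, 80 x 58 x 6 mm; origin at its foot. To be left alone.
- bottle: Clear bottle, 60 mm across, 150 mm high; origin at its underside. To be left alone.
- tweezers: Steel tweezers lying on the bench, 120 x 10 x 5 mm. To be left alone.
- marker: White and red marker pen lying on the bench, 130 x 14 mm. To be left alone.
- cup: White cup, 64 mm across, 45 mm high; origin at its underside. To be left alone.
Mind the look-alikes: they are no part of the job. Several things have the shape of the block; the one meant has the colours described above.

How it is judged:
By the outcome, as a careful person would: the job done as asked, in the order asked, and still so for the second after the job is handed in, while the arm keeps its last pose, push and grip.
It also fails if it takes over 48 s, if anything falls off the work surface, if the arm or the gripper's body presses on something with over 40 N, if the wrist force passes 120 N, or if a joint passes its speed limit or range.

ROBOT

A 6-joint arm with a two-finger parallel gripper is mounted at the origin on the work surface. World frame = base frame: x ahead of the robot, y to its left, z up, the work surface at z = 0. Lengths are in m, angles in rad, forces in N, time in s.
With the tool pointing down it reaches from about 0.375 to 0.975 m from the base axis. Payload 3.8 kg.
Tool frame: the origin (TCP) lies midway between the tips of the shut fingers; the grasp point (between the pads) lies 19 mm behind it; z points along the fingers, y is the line along which they close (so a half turn about z gives the same grasp; the last joint's range is limited). The gripper opens to 85 mm and grips with 20 to 120 N. Pads are 22 mm wide; open, the fingers measure 114 mm over their backs; the gripper's body (76 mm by 85 mm) begins 54 mm behind the grasp point. The pads swing forward as they close: fully open they stand 13 mm farther back than shut.
Start: joints at [1.307, 0.264, 1.604, -0, 1.274, -0.037], TCP at [0.152, 0.658, 0.231] pointing down, gripper open.
Joint ranges: [-2.63, 2.63], [-0.94, 2.18], [0.31, 2.57], [-1.31, 4.45], [0, 2.66], [-2.55, 2.55]. Speed limits (rad/s): [2.57, 2.57, 3.14, 3.14, 3.14, 3.14].

INTERFACE

Orientations are given as a rotation vector (axis times angle).
In Python, from workcell import bot, imaging gives the robot as it stands.
- The arm moves only by the tool step_arm, never from a script. Its argument "series" is a list of rows, each an object of numbers: "grip": the closure, from -1 (fully open) to 1 (shut); "x", "y", "z": the shift along the tool's x, y, z normalised to -1 to 1, where 1 is 500 mm; "ax", "ay", "az": the turn, a rotation vector about the tool's x, y, z normalised to -1 to 1, where 1 is 30 degrees. A call has 1 to 12 rows; each row is the pose to reach, as a shift and turn from the pose commanded when the call began, along the tool's axes at that moment; what a row does not reach only later rows make up. A row lasts 1/10 s, in which the tool goes at most 50 mm and 8.59 degrees, less where a joint would pass 70% of its speed; a pose out of reach is approached as far as the arm can. A call with a number of a shift or a turn outside -1 to 1 is refused whole. A call with a gripper value outside its range is refused whole. The fingers move at their own pace and stop on an object; "force" is the grip in N (left out, the last holds). Time passes only in rows, so rows that repeat a pose let the fingers close. It gives the time, the measured TCP pose, the force, the opening and the grip force at its end, in the units of the state.
- bot.read_state(): the state, without advancing time (a new reading comes with each control period).
- imaging.read_camera(name): name is "side" or "top"; returns a dict with "img" (480x640x3 uint8, red, green, blue), "fx", "fy", "cx", "cy" (pixels), "R" (3x3) and "t" (3): a world point X has camera coordinates R X + t. Camera axes: x right, y down, z forward; pixel columns grow to the right and rows downward; lengths in m; the calibration is good to about 2 mm. A picture is of the moment at which its call begins. There is no depth.
- bot.finish_job(): hands the job in; it is judged then, once.
The state is a dict: "time": time; "q": joint angles; "joint_vel": joint speeds; "joint_torque": joint torques, N m; "tool_pos": TCP position; "tcp_rot": TCP orientation; "wrist_force": force on the tool from outside, world axes, zero at the start; "torque": the same for the moment, N m; "width": opening from 0.0 (shut) to 1.0 (fully open); "grip_force": force on a finger pad.
Only numpy, scipy, OpenCV 4.12 (cv2) and the standard library are available. Lean on these libraries where they do the work, as an engineer would, in place of code of your own. Each camera call takes 0.05 s, during which the arm holds its last target. There are 200 camera calls.

## Working session

There is one attempt and no reset: what is moved stays moved. The work goes in short steps, Python scripts to look and compute and a tool call to move; the robot and the scene stay as the last step left them, time stands still between calls to the robot, and variables do not carry over. Pictures are saved under pics/ and viewed, at most 10 in all, crops included, and the job is handed in when it is done.

Besides the shell and the picture viewer there is one more tool, called after "Call:" by a JSON object that holds its "op" and its "data". step_arm: Moves the arm, as the interface text tells. Scaled input: -1 to 1 covers 500 mm each way for a shift and 30 degrees each way for a turn. Its arguments: {"type":"object","properties":{"series":{"type":"array","items":{"type":"object","properties":{"grip":{"type":"number"},"x":{"type":"number","minimum":-1,"maximum":1},"y":{"type":"number","minimum":-1,"maximum":1},"z":{"type":"number","minimum":-1,"maximum":1},"ax":{"type":"number","minimum":-1,"maximum":1},"ay":{"type":"number","minimum":-1,"maximum":1},"az":{"type":"number","minimum":-1,"maximum":1}}}},"force":{"type":"number"}},"required":["series"]}

```bash
mkdir -p pics; python3 - <<'E'
from workcell import bot, imaging
import cv2,numpy as np
for n in("top","side"):
    c=imaging.read_camera(n); cv2.imwrite(f"pics/{n}0.png",c["img"][:,:,::-1]); print(n,c["fx"],c["cx"],c["cy"],np.round(c["R"],4).tolist(),np.round(c["t"],4))
print(bot.read_state())
E
```

```text
top 568.8087898257679 316.3821931765683 238.31844709768086 [[0.0079, -1.0, 0.0016], [-0.9786, -0.008, -0.2058], [0.2058, 0.0, -0.9786]] [-0.0402  0.4802  1.5279]
side 434.0820682366133 318.977051537659 237.3834883058459 [[-0.9608, -0.277, -0.0091], [-0.1637, 0.594, -0.7876], [0.2236, -0.7553, -0.6161]] [0.4628 0.1469 0.954 ]
{'time': 0.1, 'q': array([ 1.30706975e+00,  2.64673346e-01,  1.60526997e+00,  9.22286667e-06,
        1.27368689e+00, -3.68736973e-02]), 'joint_vel': array([-0.00075269, -0.00224183, -0.00253934,  0.0023317 , -0.00137765,
        0.00216389]), 'joint_torque': array([ 6.15907197e-05, -5.16713154e+01, -3.68589377e+01, -4.70884822e-05,
        6.32460346e-03, -1.51276760e-05]), 'tool_pos': array([0.15162222, 0.65706201, 0.23007196]), 'tcp_rot': array([-0.35554461, -3.12109129,  0.0031621 ]), 'wrist_force': array([ 0.06452567, -0.68583815,  1.17229199]), 'torque': array([ 0.00111657,  0.00836961, -0.05169821]), 'grip_force': 0.0, 'width': 0.9973840479362123}
```

View pics/top0.png

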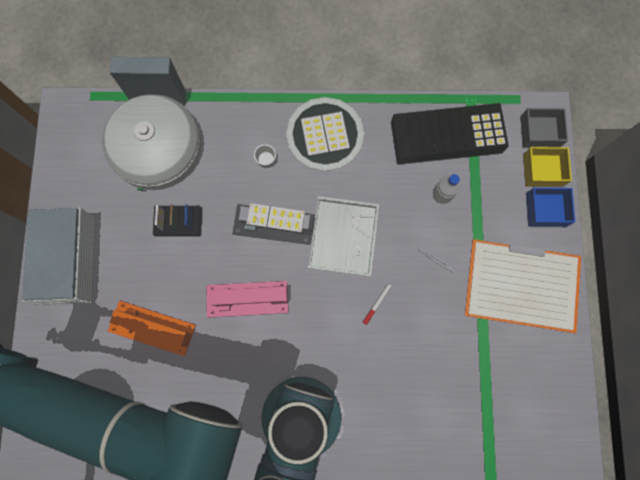

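View pics/side0.png

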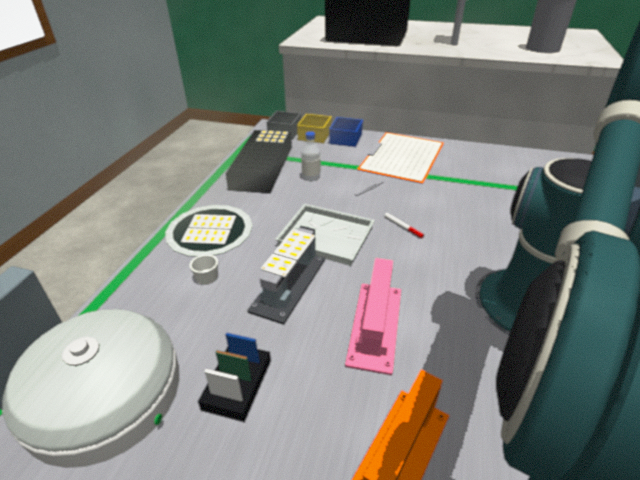

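The top view shows the rack at about (177,220) with the blue plate rightmost (~188,213). The fixture and panel are at (277,222) and the tray at (345,236). The side view shows the same: blue plate at (241,348), panel at (288,255), tray at (328,235). I'll zoom in next.

```bash
cat > h.py <<'E'
from workcell import bot, imaging
import cv2,numpy as np
from scipy.spatial.transform import Rotation as Ro
def ray(c,u,v):
    d=c["R"].T@np.array([(u-c["cx"])/c["fx"],(v-c["cy"])/c["fy"],1]); return -c["R"].T@c["t"],d
def onz(c,u,v,z):
    o,d=ray(c,u,v); return o+d*(z-o[2])/d[2]
def proj(c,X):
    p=c["R"]@np.asarray(X)+c["t"]; return p[0]/p[2]*c["fx"]+c["cx"],p[1]/p[2]*c["fy"]+c["cy"]
def crop(c,x0,y0,w,h,k,name):
    cv2.imwrite(name,cv2.resize(c["img"][y0:y0+h,x0:x0+w,::-1],None,fx=k,fy=k,interpolation=cv2.INTER_CUBIC))
E
python3 - <<'E'
from h import *
c=imaging.read_camera("top"); s=imaging.read_camera("side")
A=cv2.resize(c["img"][190:280,145:385],None,fx=3.3,fy=3.3,interpolation=cv2.INTER_CUBIC)
B=cv2.resize(s["img"][195:425,190:390],None,fx=3,fy=3,interpolation=cv2.INTER_CUBIC)[:300]
cv2.imwrite("pics/a.png",A[:,:,::-1])
crop(s,190,200,190,225,2.6,"pics/b.png")
hsv=cv2.cvtColor(c["img"],cv2.COLOR_RGB2HSV)
def blob(cam,lo,hi,box):
    x,y,w,h=box; m=cv2.inRange(cv2.cvtColor(cam["img"],cv2.COLOR_RGB2HSV),lo,hi)[y:y+h,x:x+w]
    n,l,st,ce=cv2.connectedComponentsWithStats(m)
    if n<2:return
    i=1+st[1:,4].argmax(); pts=np.argwhere(l==i)[:,::-1]+[x,y]
    r=cv2.minAreaRect(pts.astype(np.float32)); return st[i,4],cv2.boxPoints(r)
for nm,cam,box in(("top",c,(145,195,70,50)),("side",s,(190,320,90,100))):
    print(nm,"blue",blob(cam,(100,90,30),(130,255,255),box))
E
```

```text
top blue (np.int32(66), array([[184., 205.],
       [187., 205.],
       [187., 224.],
       [184., 224.]], dtype=float32))
side blue (np.int32(613), array([[221.27075, 355.75455],
       [226.34296, 332.4224 ],
       [263.9982 , 340.6083 ],
       [258.926  , 363.94046]], dtype=float32))
```

View pics/a.png

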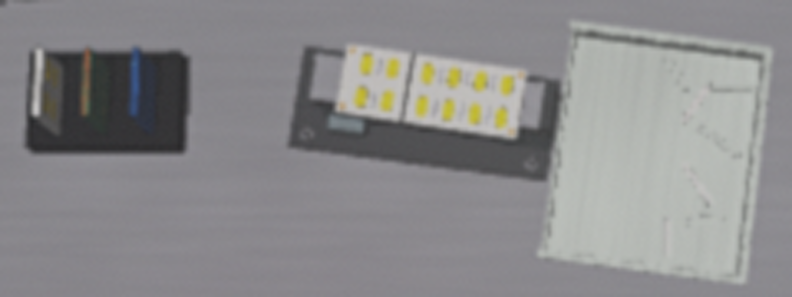

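View pics/b.png

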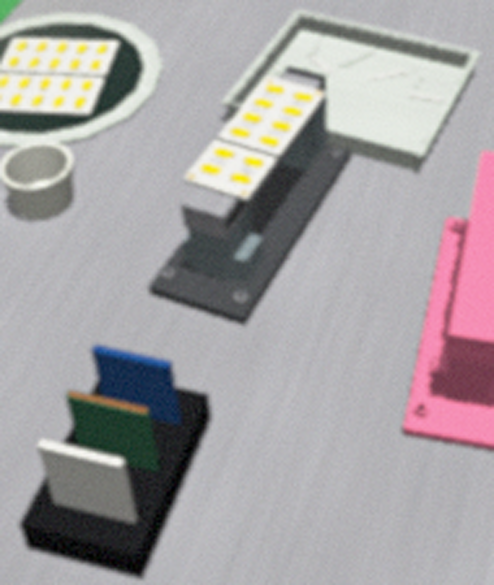

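Crop a shows the blue plate's top edge from (137,48) to (139,115). The panel corners are (346,45), (528,72), (519,138) and (338,112), with the break line from (411,55) to (404,122). The rail front is near x=545. Crop b confirms that blue is the slot nearest the fixture.

```bash
python3 - <<'E'
from h import *
c=imaging.read_camera("top"); s=imaging.read_camera("side")
def a(U,V,z): return onz(c,(U+.5)/3.3-.5+145,(V+.5)/3.3-.5+190,z)[:2]
def b(U,V,z): return onz(s,(U+.5)/2.6-.5+190,(V+.5)/2.6-.5+200,z)[:2]
def show(n,P):
    P=np.array(P); print(n,(P*1000).round().tolist(),"mean",(P.mean(0)*1000).round(1))
    for i in range(len(P)):
        d=P[(i+1)%len(P)]-P[i]; print("  len %.1f ang %.1f"%(np.hypot(*d)*1000,np.degrees(np.arctan2(d[1],d[0]))))
show("panel top",[a(*p,.093) for p in((346,45),(528,72),(519,138),(338,112))])
show("panel side",[b(*p,.093) for p in((277,70),(327,88),(242,198),(187,177))])
show("line",[a(*p,.093) for p in((411,55),(404,122))])
show("base top",[a(*p,.006) for p in((306,46),(560,80),(545,181),(289,147))])
show("rail front top",[a(*p,.09) for p in((546,83),(541,130))])
show("rail front side",[b(*p,.09) for p in((285,68),(326,80))])
show("plate top",[a(*p,.09) for p in((137,48),(138,115))])
show("plate side",[b(*p,.09) for p in((95,349),(170,364))])
show("rack top",[a(*p,.03) for p in((30,51),(186,53),(185,151),(29,151))])
show("tray top",[a(*p,.022) for p in((571,22),(772,47),(746,282),(540,256))])
print(bot.read_state()["time"])
E
```

```text
panel top [[568.0, 147.0], [546.0, -4.0], [490.0, 3.0], [511.0, 152.0]] mean [528.6  74.5]
  len 152.5 ang -98.2
  len 56.3 ang 173.2
  len 150.4 ang 82.1
  len 57.2 ang -4.8
panel side [[542.0, -18.0], [490.0, -4.0], [515.0, 152.0], [567.0, 140.0]] mean [528.5  67.6]
  len 53.5 ang 165.1
  len 157.6 ang 81.0
  len 52.9 ang -12.6
  len 159.8 ang -98.8
line [[560.0, 93.0], [503.0, 97.0]] mean [531.2  95.3]
  len 57.1 ang 175.7
  len 57.1 ang -4.3
base top [[590.0, 193.0], [562.0, -30.0], [472.0, -18.0], [500.0, 204.0]] mean [530.9  87.3]
  len 224.5 ang -97.4
  len 90.8 ang 172.3
  len 223.7 ang 82.8
  len 91.3 ang -7.2
rail front top [[537.0, -19.0], [498.0, -15.0]] mean [517.6 -16.8]
  len 40.0 ang 174.7
  len 40.0 ang -5.3
rail front side [[537.0, -26.0], [496.0, -19.0]] mean [516.6 -22.6]
  len 42.3 ang 169.7
  len 42.3 ang -10.3
plate top [[565.0, 321.0], [508.0, 317.0]] mean [536.1 318.7]
  len 57.2 ang -176.0
  len 57.2 ang 4.0
plate side [[563.0, 320.0], [507.0, 318.0]] mean [535.  319.1]
  len 55.2 ang -177.9
  len 55.2 ang 2.1
rack top [[577.0, 427.0], [577.0, 292.0], [490.0, 289.0], [489.0, 422.0]] mean [533.5 357.6]
  len 134.5 ang -90.3
  len 86.4 ang -177.7
  len 132.9 ang 90.5
  len 88.2 ang 3.3
tray top [[610.0, -39.0], [589.0, -213.0], [383.0, -189.0], [404.0, -14.0]] mean [ 496.2 -113.9]
  len 175.7 ang -96.9
  len 207.1 ang 173.1
  len 175.4 ang 83.2
  len 207.4 ang -6.8
0.3
```

Call:
{"op": "step_arm", "data": {"series": [{"x":-0.9,"y":-0.486,"z":0.1,"az":1,"grip":-1},{"x":-0.9,"y":-0.486,"z":0.1,"az":1,"grip":-1},{"x":-0.9,"y":-0.486,"z":0.1,"az":1,"grip":-1},{"x":-0.9,"y":-0.486,"z":0.1,"az":1,"grip":-1},{"x":-0.9,"y":-0.486,"z":0.1,"az":1,"grip":-1},{"x":-0.9,"y":-0.486,"z":0.1,"az":1,"grip":-1},{"x":-0.9,"y":-0.486,"z":0.1,"az":1,"grip":-1},{"x":-0.9,"y":-0.486,"z":0.1,"az":1,"grip":-1},{"x":-0.9,"y":-0.486,"z":0.1,"az":1,"grip":-1},{"x":-0.9,"y":-0.486,"z":0.1,"az":1,"grip":-1},{"x":-0.9,"y":-0.486,"z":0.1,"az":1,"grip":-1},{"x":-0.9,"y":-0.486,"z":0.1,"az":1,"grip":-1}]}}

```text
validation failed for argument at $.se...
```

Call:
{"op": "step_arm", "data": {"series": [{"az":1},{"az":1},{"az":1},{"az":1},{"az":1}]}}

```text
validation failed for argument at $.se...
```

```bash
cat >> h.py <<'E'
def go(pos,psi,th=0.,S=None):
    """print move (units) to TCP pos, tool y at world angle psi deg, tilt th deg foot-outward (perp. to tool y)"""
    S=S or bot.read_state(); R=Ro.from_rotvec(S["tcp_rot"]).as_matrix()
    p=np.radians(psi); y=np.array([np.cos(p),np.sin(p),0]); o=np.array([np.sin(p),-np.cos(p),0]); t=np.radians(th)
    z=np.array([0,0,-np.cos(t)])+np.sin(t)*o; T=np.c_[np.cross(y,z),y,z]
    print("t %.2f"%S["time"],"shift",((R.T@(np.array(pos)-S["tool_pos"]))/.5).round(4),"turn",(np.degrees(Ro.from_matrix(R.T@T).as_rotvec())/30).round(4),"pos",S["tool_pos"].round(4),"F",S["wrist_force"].round(1),"w",round(S["width"],3),"g",round(S["grip_force"],1))
E
python3 -c "
from h import *
go([.5355,.319,.056],3)"
```

```text
t 0.30 shift [-0.9001 -0.4867  0.35  ] turn [-1.3000e-03  1.0000e-03  2.4668e+00] pos [0.1517 0.6575 0.2308] F [-0.4  0.   0.2] w 0.997 g 0.0
```

Call:
{"op": "step_arm", "data": {"series": [{"x":0.0,"y":0.0,"z":0.0,"ax":0.0,"ay":0.0,"az":0.2,"grip":-1.0}]}}

```text
time: 0.4
tool_pos: [0.1517, 0.6576, 0.231]
tcp_rot: [-0.521, -3.098, 0.001]
wrist_force: [-0.3, 0.2, 0.4]
width: 1.001
grip_force: 0.0
```

Call:
{"op": "step_arm", "data": {"series": [{"x":-0.947,"y":-0.39,"z":0.1,"ax":0,"ay":0,"az":1,"grip":-1},{"x":-0.947,"y":-0.39,"z":0.1,"ax":0,"ay":0,"az":1,"grip":-1},{"x":-0.947,"y":-0.39,"z":0.1,"ax":0,"ay":0,"az":1,"grip":-1},{"x":-0.947,"y":-0.39,"z":0.1,"ax":0,"ay":0,"az":1,"grip":-1},{"x":-0.947,"y":-0.39,"z":0.1,"ax":0,"ay":0,"az":1,"grip":-1},{"x":-0.947,"y":-0.39,"z":0.1,"ax":0,"ay":0,"az":1,"grip":-1},{"x":-0.947,"y":-0.39,"z":0.1,"ax":0,"ay":0,"az":1,"grip":-1},{"x":-0.947,"y":-0.39,"z":0.1,"ax":0,"ay":0,"az":1,"grip":-1},{"x":-0.947,"y":-0.39,"z":0.1,"ax":0,"ay":0,"az":1,"grip":-1},{"x":-0.947,"y":-0.39,"z":0.1,"ax":0,"ay":0,"az":1,"grip":-1},{"x":-0.947,"y":-0.39,"z":0.1,"ax":0,"ay":0,"az":1,"grip":-1},{"x":-0.947,"y":-0.39,"z":0.1,"ax":0,"ay":0,"az":1,"grip":-1}]}}

```text
time: 1.6
tool_pos: [0.5374, 0.3173, 0.1808]
tcp_rot: [-1.308, -2.856, 0.001]
wrist_force: [-0.7, 0.0, -0.2]
width: 1.004
grip_force: 0.0
```

Call:
{"op": "step_arm", "data": {"series": [{"x":0,"y":0,"z":0,"ax":0,"ay":0,"az":1,"grip":-1},{"x":0,"y":0,"z":0,"ax":0,"ay":0,"az":1,"grip":-1},{"x":0,"y":0,"z":0,"ax":0,"ay":0,"az":1,"grip":-1},{"x":0,"y":0,"z":0,"ax":0,"ay":0,"az":1,"grip":-1},{"x":0,"y":0,"z":0,"ax":0,"ay":0,"az":1,"grip":-1}]}}

```text
time: 2.1
tool_pos: [0.5347, 0.3208, 0.1815]
tcp_rot: [-1.996, -2.425, -0.0]
wrist_force: [0.3, 0.5, 0.1]
width: 0.998
grip_force: 0.0
```

```bash
python3 -c "
from h import *
go([.5355,.319,.056],3)"
```

```text
t 2.10 shift [-0.004  0.001  0.251] turn [-0.0006 -0.0012  0.2702] pos [0.5347 0.3208 0.1815] F [0.3 0.5 0.1] w 0.998 g 0.0
```

Descend and grip gently. The pads are 22 mm wide and the plate 6 mm, so the tolerance in y is generous.

Call:
{"op": "step_arm", "data": {"series": [{"x":-0.004,"y":0.001,"z":0.06,"ax":0,"ay":0,"az":0.27,"grip":-1},{"x":-0.004,"y":0.001,"z":0.13,"ax":0,"ay":0,"az":0.27,"grip":-1},{"x":-0.004,"y":0.001,"z":0.19,"ax":0,"ay":0,"az":0.27,"grip":-1},{"x":-0.004,"y":0.001,"z":0.251,"ax":0,"ay":0,"az":0.27,"grip":-1},{"x":-0.004,"y":0.001,"z":0.251,"ax":0,"ay":0,"az":0.27,"grip":-1},{"x":-0.004,"y":0.001,"z":0.251,"ax":0,"ay":0,"az":0.27,"grip":-1}]}}

```text
time: 2.7
tool_pos: [0.5359, 0.3179, 0.0557]
tcp_rot: [-2.162, -2.279, 0.002]
wrist_force: [0.2, 0.3, -0.2]
width: 0.999
grip_force: 0.0
```

Call:
{"op": "step_arm", "data": {"force": 40, "series": [{"x":0,"y":0,"z":0,"ax":0,"ay":0,"az":0,"grip":1},{"x":0,"y":0,"z":0,"ax":0,"ay":0,"az":0,"grip":1},{"x":0,"y":0,"z":0,"ax":0,"ay":0,"az":0,"grip":1},{"x":0,"y":0,"z":0,"ax":0,"ay":0,"az":0,"grip":1},{"x":0,"y":0,"z":0,"ax":0,"ay":0,"az":0,"grip":1},{"x":0,"y":0,"z":0,"ax":0,"ay":0,"az":0,"grip":1}]}}

```text
time: 3.3
tool_pos: [0.5383, 0.3184, 0.0587]
tcp_rot: [2.164, 2.277, 0.006]
wrist_force: [-1.3, 0.0, 5.8]
width: 0.668
grip_force: 42.9
```

```bash
python3 -c "
from h import *
go([.5355,.319,.2],3)"
```

```text
t 3.30 shift [ 0.002  -0.0046 -0.2827] turn [ 0.0065 -0.0041 -0.0031] pos [0.5383 0.3184 0.0587] F [-1.3  0.   5.8] w 0.668 g 42.9
```

Call:
{"op": "step_arm", "data": {"series": [{"x":0,"y":0,"z":-0.03,"ax":0,"ay":0,"az":0,"grip":1},{"x":0,"y":0,"z":-0.07,"ax":0,"ay":0,"az":0,"grip":1},{"x":0,"y":0,"z":-0.13,"ax":0,"ay":0,"az":0,"grip":1},{"x":0,"y":0,"z":-0.2,"ax":0,"ay":0,"az":0,"grip":1},{"x":0,"y":0,"z":-0.27,"ax":0,"ay":0,"az":0,"grip":1},{"x":0,"y":0,"z":-0.33,"ax":0,"ay":0,"az":0,"grip":1},{"x":0,"y":0,"z":-0.33,"ax":0,"ay":0,"az":0,"grip":1}]}}

```text
time: 4.0
tool_pos: [0.5403, 0.319, 0.2287]
tcp_rot: [2.162, 2.274, 0.018]
wrist_force: [0.2, 0.8, -0.7]
width: 0.667
grip_force: 43.0
```

```bash
python3 -c "
from h import *
go([.512,-.075,.2],-7.3,17)
s=imaging.read_camera('side');crop(s,170,180,220,240,2.4,'pics/c.png')"
```

```text
t 4.00 shift [-0.7844 -0.097   0.0522] turn [ 0.0707 -0.5768  0.3347] pos [0.5403 0.319  0.2287] F [ 0.2  0.8 -0.7] w 0.667 g 43.0
```

View pics/c.png

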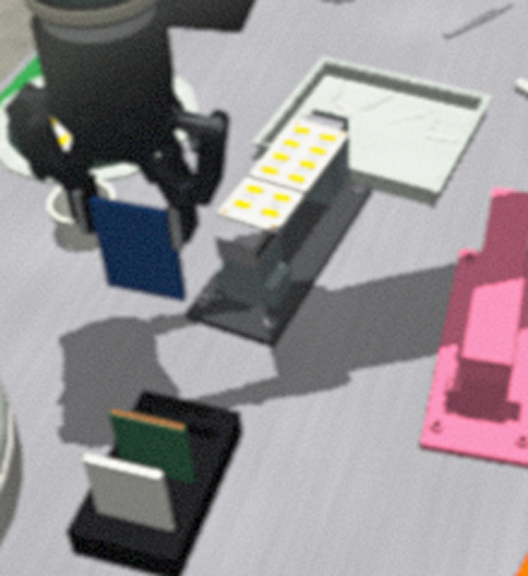

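The plate is held upright at (140,245), clear of the rack; the other boards are untouched. Carrying it out over the tray while tilting.

Call:
{"op": "step_arm", "data": {"series": [{"x":-0.1,"y":-0.012,"z":-0.005,"ax":0.01,"ay":-0.08,"az":0.05,"grip":1},{"x":-0.2,"y":-0.025,"z":-0.005,"ax":0.02,"ay":-0.16,"az":0.1,"grip":1},{"x":-0.3,"y":-0.038,"z":-0.005,"ax":0.03,"ay":-0.24,"az":0.15,"grip":1},{"x":-0.4,"y":-0.05,"z":-0.005,"ax":0.04,"ay":-0.32,"az":0.2,"grip":1},{"x":-0.5,"y":-0.063,"z":-0.005,"ax":0.05,"ay":-0.4,"az":0.25,"grip":1},{"x":-0.6,"y":-0.076,"z":-0.005,"ax":0.06,"ay":-0.48,"az":0.3,"grip":1},{"x":-0.7,"y":-0.09,"z":-0.005,"ax":0.07,"ay":-0.55,"az":0.33,"grip":1},{"x":-0.774,"y":-0.098,"z":-0.005,"ax":0.071,"ay":-0.577,"az":0.335,"grip":1},{"x":-0.774,"y":-0.098,"z":-0.005,"ax":0.071,"ay":-0.577,"az":0.335,"grip":1},{"x":-0.774,"y":-0.098,"z":-0.005,"ax":0.071,"ay":-0.577,"az":0.335,"grip":1}]}}

```text
time: 5.05
tool_pos: [0.5064, -0.0721, 0.2219]
tcp_rot: [2.201, 1.936, -0.349]
wrist_force: [-0.4, 0.6, -0.9]
width: 0.664
grip_force: 43.0
```

```bash
python3 -c "
from h import *
go([.511,-.0696,.065],-7.3,17)
c=imaging.read_camera('top');crop(c,225,180,170,110,4.5,'pics/d.png')
s=imaging.read_camera('side');m=cv2.inRange(cv2.cvtColor(s['img'],cv2.COLOR_RGB2HSV),(100,90,30),(130,255,255));m[:170]=0;m[:,:200]=0;m[:,420:]=0
p=cv2.findNonZero(m);print(cv2.boundingRect(p),len(p))"
```

```text
t 5.05 shift [0.0996 0.0124 0.2975] turn [-0.0242  0.0125  0.0025] pos [ 0.5064 -0.0721  0.2219] F [-0.4  0.6 -0.9] w 0.664 g 43.0
(210, 170, 119, 236) 282
```

View pics/d.png

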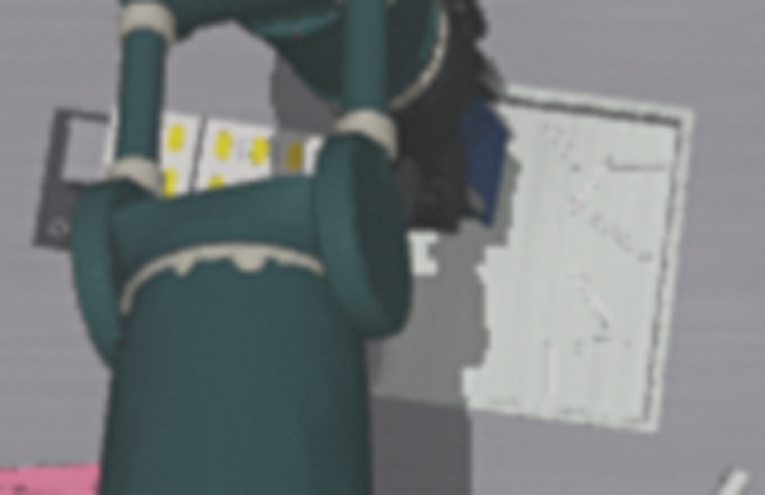

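The plate is held with its foot tilted outward, at (488,160) in the crop, over the tray's near half. Lowering.

Call:
{"op": "step_arm", "data": {"series": [{"x":0.025,"y":0.005,"z":0.06,"ax":-0.01,"ay":0.006,"az":0,"grip":1},{"x":0.045,"y":0.008,"z":0.12,"ax":-0.024,"ay":0.012,"az":0,"grip":1},{"x":0.065,"y":0.01,"z":0.18,"ax":-0.024,"ay":0.012,"az":0,"grip":1},{"x":0.085,"y":0.012,"z":0.24,"ax":-0.024,"ay":0.012,"az":0,"grip":1},{"x":0.0996,"y":0.0124,"z":0.2975,"ax":-0.024,"ay":0.012,"az":0,"grip":1},{"x":0.0996,"y":0.0124,"z":0.2975,"ax":-0.024,"ay":0.012,"az":0,"grip":1},{"x":0.0996,"y":0.0124,"z":0.2975,"ax":-0.024,"ay":0.012,"az":0,"grip":1}]}}

```text
time: 5.85
tool_pos: [0.5123, -0.0683, 0.0662]
tcp_rot: [2.192, 1.939, -0.329]
wrist_force: [0.6, -0.7, -0.1]
width: 0.667
grip_force: 43.2
```

```bash
python3 -c "
from h import *
go([.514,-.0450,.053],-7.3,17)
s=imaging.read_camera('side');crop(s,240,190,150,130,4.5,'pics/e.png')"
```

```text
t 5.85 shift [ 0.0524 -0.0023  0.0115] turn [0.003  0.0021 0.0093] pos [ 0.5123 -0.0683  0.0662] F [ 0.6 -0.7 -0.1] w 0.667 g 43.2
```

View pics/e.png

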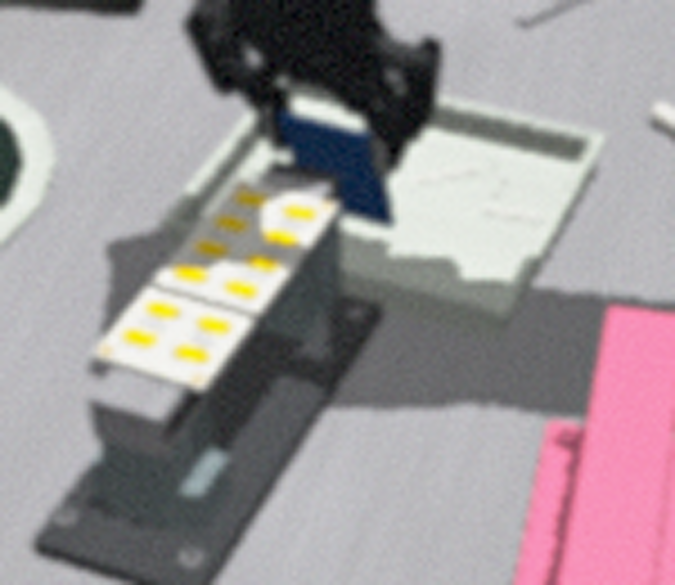

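Call:
{"op": "step_arm", "data": {"series": [{"x":0.02,"y":-0.001,"z":0.004,"ax":0,"ay":0,"az":0.005,"grip":1},{"x":0.04,"y":-0.002,"z":0.008,"ax":0,"ay":0,"az":0.009,"grip":1},{"x":0.0524,"y":-0.0023,"z":0.0115,"ax":0.003,"ay":0.002,"az":0.009,"grip":1},{"x":0.0524,"y":-0.0023,"z":0.0115,"ax":0.003,"ay":0.002,"az":0.009,"grip":1}]}}

```text
time: 6.3
tool_pos: [0.5143, -0.0449, 0.053]
tcp_rot: [2.198, 1.933, -0.327]
wrist_force: [0.0, -0.3, -1.7]
width: 0.666
grip_force: 43.2
```

```bash
python3 -c "
from h import *
go([.5155,-.0349,.052],-7.3,17)"
```

```text
t 6.30 shift [ 0.0199 -0.0002 -0.0039] turn [ 0.0025 -0.0008 -0.0013] pos [ 0.5143 -0.0449  0.053 ] F [ 0.  -0.3 -1.7] w 0.666 g 43.2
```

Call:
{"op": "step_arm", "data": {"series": [{"x":0.0064,"y":0,"z":-0.002,"ax":0,"ay":0,"az":0,"grip":1},{"x":0.0115,"y":0,"z":-0.0035,"ax":0,"ay":0,"az":0,"grip":1},{"x":0.0115,"y":0,"z":-0.0035,"ax":0,"ay":0,"az":0,"grip":1}]}}

```text
time: 6.6
tool_pos: [0.5152, -0.04, 0.0534]
tcp_rot: [2.198, 1.932, -0.327]
wrist_force: [-0.4, 0.0, -1.0]
width: 0.67
grip_force: 43.3
```

Call:
{"op": "step_arm", "data": {"series": [{"x":0.002,"y":0,"z":-0.0006,"ax":0,"ay":0,"az":0,"grip":1},{"x":0.004,"y":0,"z":-0.0012,"ax":0,"ay":0,"az":0,"grip":1},{"x":0.004,"y":0,"z":-0.0012,"ax":0,"ay":0,"az":0,"grip":1}]}}

```text
time: 6.9
tool_pos: [0.5151, -0.0396, 0.0534]
tcp_rot: [2.196, 1.931, -0.33]
wrist_force: [0.3, -7.6, -2.7]
width: 0.667
grip_force: 43.6
```

Call:
{"op": "step_arm", "data": {"series": [{"x":0.002,"y":0,"z":-0.0006,"ax":0,"ay":0,"az":0,"grip":1},{"x":0.004,"y":0,"z":-0.0012,"ax":0,"ay":0,"az":0,"grip":1},{"x":0.004,"y":0,"z":-0.0012,"ax":0,"ay":0,"az":0,"grip":1}]}}

```text
time: 7.2
tool_pos: [0.5151, -0.0394, 0.0534]
tcp_rot: [2.194, 1.931, -0.334]
wrist_force: [0.6, -16.3, -3.5]
width: 0.665
grip_force: 44.4
```

Call:
{"op": "step_arm", "data": {"series": [{"x":-0.004,"y":0,"z":0.002,"ax":0,"ay":0,"az":0,"grip":1},{"x":-0.0055,"y":0,"z":0.004,"ax":0,"ay":0,"az":0,"grip":1},{"x":-0.0055,"y":0,"z":0.004,"ax":0,"ay":0,"az":0,"grip":1}]}}

```text
time: 7.5
tool_pos: [0.5152, -0.0397, 0.0522]
tcp_rot: [2.199, 1.931, -0.328]
wrist_force: [0.2, -6.1, -1.2]
width: 0.665
grip_force: 44.9
```

```bash
python3 -c "
from h import *
go([.5155,-.0349,.050],-7.3,17)
s=imaging.read_camera('side');crop(s,270,190,100,85,6,'pics/f.png')"
```

```text
t 7.50 shift [ 0.0104 -0.0006  0.0014] turn [ 0.0021  0.0011 -0.004 ] pos [ 0.5152 -0.0397  0.0522] F [ 0.2 -6.1 -1.2] w 0.665 g 44.9
```

View pics/f.png

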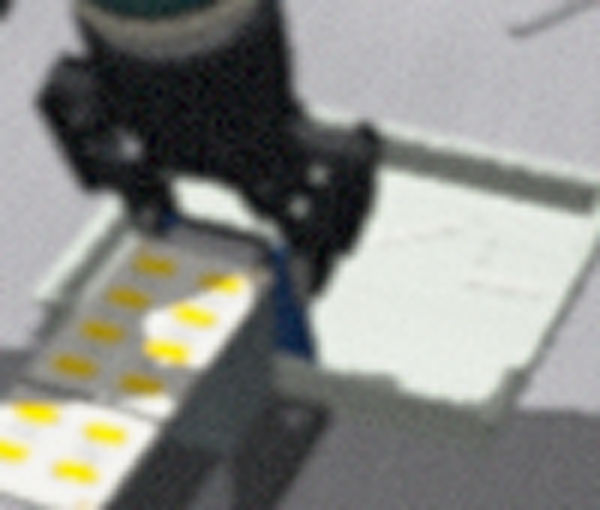

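Top of the plate is now against the front face (blue at (290,300) in the crop), foot inside the tray. Lowering until the floor is felt.

Call:
{"op": "step_arm", "data": {"series": [{"x":-0.0005,"y":0,"z":0.0022,"ax":0,"ay":0,"az":0,"grip":1},{"x":-0.0005,"y":0,"z":0.0042,"ax":0,"ay":0,"az":0,"grip":1},{"x":-0.0005,"y":0,"z":0.0042,"ax":0,"ay":0,"az":0,"grip":1}]}}

```text
time: 7.85
tool_pos: [0.5153, -0.0397, 0.0508]
tcp_rot: [2.199, 1.932, -0.327]
wrist_force: [-1.8, -4.1, 4.8]
width: 0.668
grip_force: 45.4
```

Call:
{"op": "step_arm", "data": {"series": [{"x":0,"y":0,"z":0.002,"ax":0,"ay":0,"az":0,"grip":1},{"x":0,"y":0,"z":0.002,"ax":0,"ay":0,"az":0,"grip":1}]}}

```text
time: 8.05
tool_pos: [0.5153, -0.0398, 0.0506]
tcp_rot: [2.199, 1.931, -0.327]
wrist_force: [-4.5, -1.2, 10.0]
width: 0.665
grip_force: 46.0
```

Call:
{"op": "step_arm", "data": {"force": 20, "series": [{"x":0.0,"y":0,"z":-0.0015,"ax":0,"ay":0,"az":0,"grip":1},{"x":0.0,"y":0,"z":-0.0015,"ax":0,"ay":0,"az":0,"grip":1},{"x":0.0,"y":0,"z":-0.0015,"ax":0,"ay":0,"az":0,"grip":-0.36},{"x":0.0,"y":0,"z":-0.0015,"ax":0,"ay":0,"az":0,"grip":-0.4},{"x":0.0,"y":0,"z":-0.0015,"ax":0,"ay":0,"az":0,"grip":-0.5},{"x":0,"y":0,"z":-0.0015,"ax":0,"ay":0,"az":0,"grip":-0.7},{"x":0,"y":0,"z":-0.0015,"ax":0,"ay":0,"az":0,"grip":-1},{"x":0,"y":0,"z":-0.0015,"ax":0,"ay":0,"az":0,"grip":-1},{"x":0,"y":0,"z":-0.0015,"ax":0,"ay":0,"az":0,"grip":-1}]}}

```text
time: 8.95
tool_pos: [0.5151, -0.0399, 0.0498]
tcp_rot: [2.199, 1.932, -0.327]
wrist_force: [-1.1, -1.0, -0.6]
width: 1.002
grip_force: 0.0
```

```bash
python3 -c "
from h import *
go([.5155,-.0349,.20],-7.3,17)"
```

```text
t 8.95 shift [-7.820e-02  1.000e-04 -2.902e-01] turn [ 0.0022 -0.0006 -0.0036] pos [ 0.5151 -0.0399  0.0498] F [-1.1 -1.  -0.6] w 1.002 g 0.0
```

Call:
{"op": "step_arm", "data": {"series": [{"x":-0.006,"y":0,"z":-0.02,"ax":0,"ay":0,"az":0,"grip":-1},{"x":-0.017,"y":0,"z":-0.055,"ax":0,"ay":0,"az":0,"grip":-1},{"x":-0.036,"y":0,"z":-0.12,"ax":0,"ay":0,"az":0,"grip":-1},{"x":-0.06,"y":0,"z":-0.2,"ax":0,"ay":0,"az":0,"grip":-1},{"x":-0.08,"y":0,"z":-0.29,"ax":0,"ay":0.1,"az":0,"grip":-1},{"x":0.02,"y":0,"z":-0.32,"ax":0,"ay":0.3,"az":0,"grip":-1},{"x":0.12,"y":0,"z":-0.35,"ax":0,"ay":0.567,"az":0,"grip":-1},{"x":0.22,"y":0,"z":-0.38,"ax":0,"ay":0.567,"az":0,"grip":-1},{"x":0.32,"y":0,"z":-0.41,"ax":0,"ay":0.567,"az":0,"grip":-1},{"x":0.42,"y":0,"z":-0.44,"ax":0,"ay":0.567,"az":0,"grip":-1},{"x":0.5,"y":0,"z":-0.465,"ax":0,"ay":0.567,"az":0,"grip":-1},{"x":0.5,"y":0,"z":-0.465,"ax":0,"ay":0.567,"az":0,"grip":-1}]}}

```text
time: 10.15
tool_pos: [0.5546, 0.2701, 0.2003]
tcp_rot: [-2.355, -2.08, -0.007]
wrist_force: [-0.1, -1.4, -0.1]
width: 1.0
grip_force: 0.0
```

```bash
python3 -c "
from h import *
go([.527,.128,.13],-7.3,0)
c=imaging.read_camera('top');s=imaging.read_camera('side')
cv2.imwrite('pics/top1.png',c['img'][:,:,::-1]);cv2.imwrite('pics/side1.png',s['img'][:,:,::-1])
A=cv2.resize(c['img'][195:275,225:345],None,fx=6,fy=6,interpolation=cv2.INTER_CUBIC)
cv2.imwrite('pics/g.png',A[:,:,::-1])
B=cv2.resize(s['img'][195:295,250:380],None,fx=6,fy=6,interpolation=cv2.INTER_CUBIC)
cv2.imwrite('pics/i.png',B[:,:,::-1])
"
```

```text
t 10.15 shift [-0.2893 -0.02    0.1394] turn [ 0.0055 -0.0069  0.0068] pos [0.5546 0.2701 0.2003] F [-0.1 -1.4 -0.1] w 1.0 g 0.0
```

View pics/g.png

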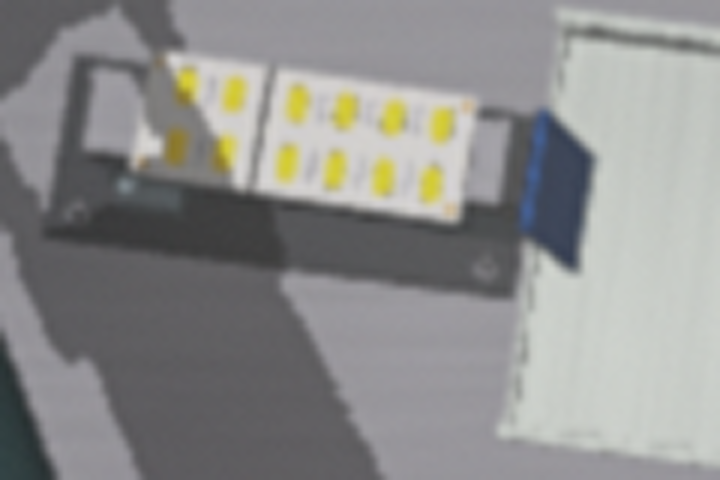

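View pics/i.png

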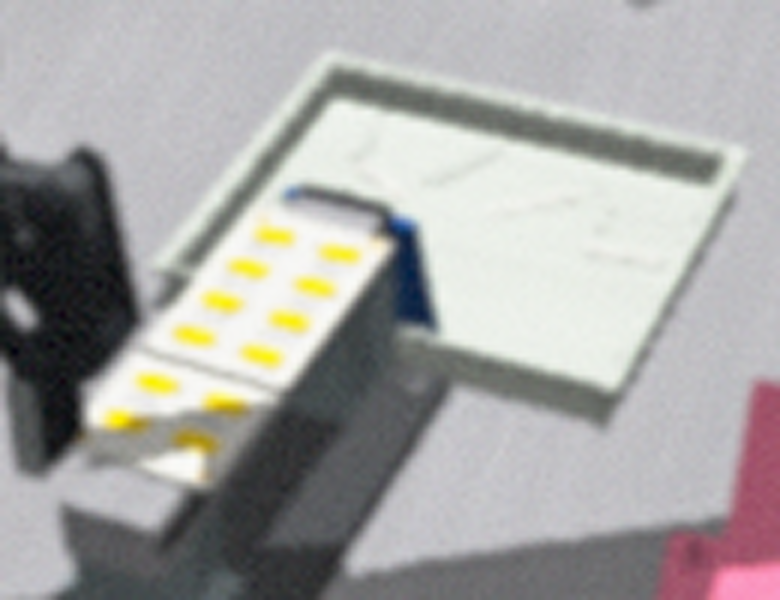

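Crop g shows the plate standing on its own: its top edge (540,112)–(525,230) is against the front face and its foot is in the tray around (585,210). Panel line at (270,65)–(252,190). Crop i confirms the lean, with the dark front-edge strip at (293,187)–(388,208). I'll measure the edge and line with intensity profiles along the rail.

```bash
cat >> h.py <<'E'
PSI=np.radians(-7.3); OUT=np.array([np.sin(PSI),-np.cos(PSI),0]); LAT=np.array([np.cos(PSI),np.sin(PSI),0]); E0=np.array([.517,-.0275,0])
def prof(c,z,lat,ss):
    """gray/blue profile along rail; s = mm behind nominal edge E0"""
    g=c["img"].astype(np.float32); P=np.array([proj(c,E0+LAT*lat-OUT*s/1e3+[0,0,z]) for s in ss],np.float32)
    return cv2.remap(g,P[:,:1],P[:,1:],cv2.INTER_LINEAR)[:,0]
E
python3 - <<'E'
from h import *
for n in("top","side"):
    c=imaging.read_camera(n); print(n)
    ss=np.arange(-12,30,1.)
    p=np.mean([prof(c,.09,l/1e3,ss) for l in(-12,-6,0,6,12)],0); print(" edge",[(int(s),int(a.mean()),int(a[2]-a[0])) for s,a in zip(ss,p)][::2])
    ss=np.arange(95,140,.25)
    for l in(-22,0,22):
        v=prof(c,.093,l/1e3,ss).mean(1); i=v.argmin(); j=slice(max(i-14,0),i+15); w=np.clip(v[j].max()-25-v[j],0,None); print(" line lat",l,round((w*ss[j]).sum()/w.sum(),2),int(v.min()))
    ss=np.arange(0,60,.25)
    for l in(-22,0,22):
        v=prof(c,.093,l/1e3,ss).mean(1); print(" panel front",l, ss[np.diff(v).argmax()])
    # lateral panel edges
    for s in(40,60,80):
        L=np.arange(-45,45,.5); v=np.array([prof(c,.0915,l/1e3,[s])[0].mean() for l in L]); d=np.diff(v); print(" lat",s,L[d.argmax()],L[d.argmin()])
E
```

```text
top
 edge [(-12, 73, 25), (-10, 73, 25), (-8, 73, 25), (-6, 76, 31), (-4, 85, 46), (-2, 93, 60), (0, 93, 56), (2, 87, 32), (4, 85, 10), (6, 84, 1), (8, 85, 0), (10, 93, 1), (12, 115, 2), (14, 142, 3), (16, 158, 3), (18, 163, 3), (20, 163, 3), (22, 162, 3), (24, 160, 3), (26, 158, 2), (28, 162, 0)]
 line lat -22 nan 115
 line lat 0 124.28 143
 line lat 22 123.69 152
 panel front -22 27.75
 panel front 0 11.75
 panel front 22 26.0
 lat 40 -31.5 26.5
 lat 60 -31.5 27.5
 lat 80 -30.5 27.5
side
 edge [(-12, 232, -2), (-10, 233, -2), (-8, 232, -2), (-6, 229, -2), (-4, 218, -3), (-2, 195, -2), (0, 162, 0), (2, 131, 2), (4, 112, 3), (6, 117, 3), (8, 136, 4), (10, 159, 4), (12, 179, 2), (14, 192, 3), (16, 200, 2), (18, 210, 0), (20, 220, -1), (22, 231, -2), (24, 239, -4), (26, 242, -6), (28, 241, -13)]
 line lat -22 nan 134
 line lat 0 120.02 201
 line lat 22 120.65 207
 panel front -22 21.0
 panel front 0 12.75
 panel front 22 14.25
 lat 40 -31.0 31.5
 lat 60 -30.5 33.0
 lat 80 -28.5 31.0<stdin>:8: RuntimeWarning: invalid value encountered in scalar divide
```

Call:
{"op": "step_arm", "data": {"series": [{"x":-0.09,"y":-0.0024,"z":0,"ax":0.0055,"ay":-0.007,"az":0.007,"grip":-1},{"x":-0.18,"y":-0.0024,"z":0,"ax":0.0055,"ay":-0.007,"az":0.007,"grip":-1},{"x":-0.26,"y":-0.0024,"z":0,"ax":0.0055,"ay":-0.007,"az":0.007,"grip":-1},{"x":-0.3006,"y":-0.0024,"z":0.03,"ax":0.0055,"ay":-0.007,"az":0.007,"grip":-1},{"x":-0.3006,"y":-0.0024,"z":0.08,"ax":0.0055,"ay":-0.007,"az":0.007,"grip":-1},{"x":-0.3006,"y":-0.0024,"z":0.14,"ax":0.0055,"ay":-0.007,"az":0.007,"grip":-1},{"x":-0.3006,"y":-0.0024,"z":0.2,"ax":0.0055,"ay":-0.007,"az":0.007,"grip":-1},{"x":-0.3006,"y":-0.0024,"z":0.24,"ax":0.0055,"ay":-0.007,"az":0.007,"grip":-1},{"x":-0.3006,"y":-0.0024,"z":0.2644,"ax":0.0055,"ay":-0.007,"az":0.007,"grip":-1},{"x":-0.3006,"y":-0.0024,"z":0.2644,"ax":0.0055,"ay":-0.007,"az":0.007,"grip":-1}]}}

```text
time: 11.35
tool_pos: [0.5322, 0.1142, 0.0653]
tcp_rot: [-2.365, -2.067, 0.01]
wrist_force: [-0.5, 0.3, 0.7]
width: 1.003
grip_force: 0.0
```

```bash
python3 -c "
from h import *
go([.535,.1213,.0675],-7.3,0)"
```

```text
t 11.35 shift [ 0.0149  0.0036 -0.0045] turn [-0.0092  0.0087 -0.0131] pos [0.5322 0.1142 0.0653] F [-0.5  0.3  0.7] w 1.003 g 0.0
```

Call:
{"op": "step_arm", "data": {"series": [{"x":0.0149,"y":0.0036,"z":-0.0045,"ax":-0.009,"ay":0.009,"az":-0.013,"grip":-1},{"x":0.0149,"y":0.0036,"z":-0.0045,"ax":-0.009,"ay":0.009,"az":-0.013,"grip":-1},{"x":0.0149,"y":0.0036,"z":-0.0045,"ax":-0.009,"ay":0.009,"az":-0.013,"grip":-1}]}}

```text
time: 11.65
tool_pos: [0.5382, 0.1233, 0.0709]
tcp_rot: [2.354, 2.076, 0.01]
wrist_force: [0.0, -0.4, -0.0]
width: 1.003
grip_force: 0.0
```

```bash
python3 -c "
from h import *
go([.535,.1213,.0675],-7.3,0)"
```

```text
t 11.65 shift [-0.0049 -0.0059  0.0068] turn [ 0.0126 -0.0046  0.004 ] pos [0.5382 0.1233 0.0709] F [ 0.  -0.4 -0. ] w 1.003 g 0.0
```

Call:
{"op": "step_arm", "data": {"force": 30, "series": [{"x":0,"y":0,"z":0,"ax":0,"ay":0,"az":0,"grip":1},{"x":0,"y":0,"z":0,"ax":0,"ay":0,"az":0,"grip":1},{"x":0,"y":0,"z":0,"ax":0,"ay":0,"az":0,"grip":1},{"x":0,"y":0,"z":0,"ax":0,"ay":0,"az":0,"grip":1},{"x":0,"y":0,"z":0,"ax":0,"ay":0,"az":0,"grip":1},{"x":0,"y":0,"z":0,"ax":0,"ay":0,"az":0,"grip":1}]}}

```text
time: 12.25
tool_pos: [0.5372, 0.1231, 0.0701]
tcp_rot: [2.355, 2.076, 0.007]
wrist_force: [-1.8, 0.6, 5.1]
width: 0.664
grip_force: 31.7
```

```bash
python3 -c "
from h import *
go([.535,.1213,.0675],-7.3,0)"
```

```text
t 12.25 shift [-0.0041 -0.004   0.0051] turn [ 0.0083 -0.0036  0.0032] pos [0.5372 0.1231 0.0701] F [-1.8  0.6  5.1] w 0.664 g 31.7
```

Call:
{"op": "step_arm", "data": {"series": [{"x":-0.01,"y":0,"z":0,"ax":0,"ay":0,"az":0.003,"grip":1},{"x":-0.03,"y":0,"z":0,"ax":0,"ay":0,"az":0.003,"grip":1},{"x":-0.055,"y":0,"z":0,"ax":0,"ay":0,"az":0.003,"grip":1},{"x":-0.08,"y":0,"z":0,"ax":0,"ay":0,"az":0.003,"grip":1},{"x":-0.11,"y":0,"z":0,"ax":0,"ay":0,"az":0.003,"grip":1},{"x":-0.14,"y":0,"z":0,"ax":0,"ay":0,"az":0.003,"grip":1},{"x":-0.17,"y":0,"z":0,"ax":0,"ay":0,"az":0.003,"grip":1},{"x":-0.195,"y":0,"z":0,"ax":0,"ay":0,"az":0.003,"grip":1},{"x":-0.215,"y":0,"z":0,"ax":0,"ay":0,"az":0.003,"grip":1},{"x":-0.23,"y":0,"z":0,"ax":0,"ay":0,"az":0.003,"grip":1},{"x":-0.23,"y":0,"z":0,"ax":0,"ay":0,"az":0.003,"grip":1},{"x":-0.23,"y":0,"z":0,"ax":0,"ay":0,"az":0.003,"grip":1}]}}

```text
time: 13.45
tool_pos: [0.5231, 0.0074, 0.07]
tcp_rot: [2.356, 2.073, 0.006]
wrist_force: [-0.8, -0.8, 7.4]
width: 0.671
grip_force: 31.8
```

```bash
cat > m.py <<'E'
from h import *
go([.5372+OUT[0]*.121,.1231+OUT[1]*.121,.0701],-7.3,0)
for n in("top","side"):
    c=imaging.read_camera(n); ss=np.arange(-12,20,.25); print(n)
    for l in(-24,-16,-8,0,8,16,24):
        v=prof(c,.093,l/1e3,ss).mean(1); i=v.argmin(); j=slice(max(i-10,0),i+11); w=np.clip(v[j].max()-20-v[j],0,None); print(" line lat",l,round((w*ss[j]).sum()/max(w.sum(),1),2),int(v.min()),int(v.max()))
    ss=np.arange(-115,-75,.25)
    print(" front end",[(l,ss[np.abs(np.diff(prof(c,.093,l/1e3,ss)[:,2])).argmax()]) for l in(-24,-12,0,12,24)])
    for s in(-30,-60,-80):
        L=np.arange(-45,45,.5); v=np.array([prof(c,.0915,l/1e3,[s])[0].mean() for l in L]); print(" lat",s,v[::5].astype(int).tolist())
E
python3 m.py
```

```text
t 13.45 shift [-0.0088 -0.0014 -0.0001] turn [ 0.0104 -0.001  -0.0007] pos [0.5231 0.0074 0.07  ] F [-0.8 -0.8  7.4] w 0.671 g 31.8
top
 line lat -24 0.0 65 84
 line lat -16 0.0 70 81
 line lat -8 0.0 69 79
 line lat 0 0.0 71 83
 line lat 8 0.0 46 106
 line lat 16 0.0 47 89
 line lat 24 0.0 49 80
 front end [(-24, np.float64(-92.5)), (-12, np.float64(-79.5)), (0, np.float64(-87.25)), (12, np.float64(-78.0)), (24, np.float64(-86.25))]
 lat -30 [118, 121, 142, 177, 177, 139, 135, 176, 199, 194, 178, 165, 159, 156, 148, 148, 164, 174, 174, 169, 157, 139, 125, 119, 109, 104, 107, 114, 121, 123, 121, 119, 118, 119, 118, 118]
 lat -60 [122, 125, 128, 130, 126, 126, 145, 180, 200, 204, 197, 189, 189, 191, 195, 200, 204, 204, 204, 205, 203, 198, 196, 197, 196, 197, 200, 204, 205, 201, 192, 186, 181, 179, 180, 181]
 lat -80 [193, 193, 195, 189, 163, 145, 159, 184, 186, 192, 196, 194, 195, 197, 200, 202, 204, 205, 205, 205, 203, 201, 200, 198, 196, 194, 191, 189, 195, 196, 190, 187, 186, 185, 185, 185]
side
 line lat -24 0.0 19 42
 line lat -16 0.0 18 86
 line lat -8 0.0 14 123
 line lat 0 0.0 23 145
 line lat 8 0.0 35 140
 line lat 16 0.0 100 134
 line lat 24 0.0 115 142
 front end [(-24, np.float64(-76.0)), (-12, np.float64(-96.25)), (0, np.float64(-86.5)), (12, np.float64(-94.75)), (24, np.float64(-104.25))]
 lat -30 [232, 229, 210, 152, 83, 32, 15, 19, 21, 28, 78, 131, 158, 140, 101, 60, 34, 25, 30, 32, 30, 36, 33, 30, 29, 21, 23, 26, 27, 22, 23, 30, 33, 31, 28, 26]
 lat -60 [138, 144, 148, 144, 139, 130, 109, 71, 40, 30, 22, 19, 20, 27, 41, 49, 77, 128, 182, 213, 209, 167, 108, 52, 23, 26, 23, 26, 23, 22, 26, 27, 24, 23, 24, 27]
 lat -80 [173, 173, 168, 165, 164, 159, 170, 193, 192, 138, 71, 47, 47, 48, 50, 55, 63, 74, 73, 72, 73, 71, 66, 56, 45, 34, 30, 29, 27, 27, 23, 19, 29, 26, 24, 21]
```

```bash
cat > y.py <<'E'
from h import *
def yel(c,img):
    m=cv2.inRange(cv2.cvtColor(img,cv2.COLOR_RGB2HSV),(22,90,100),(35,255,255)); n,l,st,ce=cv2.connectedComponentsWithStats(m); sat=cv2.cvtColor(img,cv2.COLOR_RGB2HSV)[:,:,1].astype(float)
    out=[]
    for i in range(1,n):
        if st[i,4]<4: continue
        x,y,w,h=st[i,:4]; sl=np.s_[y-2:y+h+2,x-2:x+w+2]; W=np.clip(sat[sl]-50,0,None); Y,X=np.mgrid[sl]
        P=onz(c,(X*W).sum()/W.sum(),(Y*W).sum()/W.sum(),.093)-E0; s,q=-(P@OUT)*1e3,(P@LAT)*1e3
        if -110<s<190 and abs(q)<30: out.append((round(s,1),round(q,1),int(st[i,4])))
    return sorted(out)
for n in("top","side"):
    c=imaging.read_camera(n)
    print(n,"before",yel(c,cv2.imread(f"pics/{n}1.png")[:,:,::-1].copy())); print("  now",yel(c,c["img"]))
E
python3 y.py
```

```text
top before [(np.float64(43.3), np.float64(12.7), 15), (np.float64(44.0), np.float64(-15.7), 18), (np.float64(65.4), np.float64(12.8), 14), (np.float64(65.9), np.float64(-15.1), 18), (np.float64(87.5), np.float64(13.1), 15), (np.float64(88.0), np.float64(-14.6), 18), (np.float64(109.4), np.float64(13.7), 16), (np.float64(110.0), np.float64(-14.4), 18), (np.float64(138.6), np.float64(13.8), 18), (np.float64(139.0), np.float64(-13.9), 17), (np.float64(160.8), np.float64(-13.8), 15), (np.float64(160.8), np.float64(14.7), 19)]
  now [(np.float64(-73.4), np.float64(13.5), 16), (np.float64(-72.9), np.float64(-14.8), 17), (np.float64(-51.0), np.float64(13.6), 19), (np.float64(-50.9), np.float64(-13.9), 15), (np.float64(-29.0), np.float64(13.7), 20), (np.float64(-27.0), np.float64(-14.0), 18)]
side before [(np.float64(39.2), np.float64(13.3), 14), (np.float64(39.8), np.float64(-14.9), 15), (np.float64(61.2), np.float64(13.7), 15), (np.float64(61.6), np.float64(-14.4), 15), (np.float64(83.4), np.float64(13.7), 15), (np.float64(83.8), np.float64(-14.5), 16), (np.float64(105.3), np.float64(14.3), 17), (np.float64(105.7), np.float64(-13.7), 16), (np.float64(134.5), np.float64(14.6), 19), (np.float64(135.5), np.float64(-13.4), 20), (np.float64(156.6), np.float64(-12.9), 22), (np.float64(157.4), np.float64(15.2), 21)]
  now [(np.float64(-33.2), np.float64(-13.5), 19), (np.float64(-14.0), np.float64(17.2), 12), (np.float64(16.7), np.float64(-11.0), 14), (np.float64(18.6), np.float64(16.7), 19), (np.float64(38.6), np.float64(17.1), 18), (np.float64(39.4), np.float64(-11.0), 20)]
```

```bash
cat > f.py <<'E'
from h import *
def cross(v,ss):
    d=np.abs(np.diff(cv2.GaussianBlur(v.reshape(-1,1).astype(np.float32),(1,9),0)[:,0])); i=d.argmax(); j=slice(max(i-10,0),i+11); w=d[j]; return (w*ss[:-1][j]).sum()/w.sum()+.125, d.max()
for n,im in(("top","0"),("side","0"),("top","1"),("side","1")):
    c=imaging.read_camera(n); c["img"]=cv2.imread(f"pics/{n}{im}.png")[:,:,::-1].copy(); print(n,im)
    for nm,z,a,b,lats in(("front",.09,-6,7,(-14,-7,0,7,14)),("strip",.09,7,19,(-14,-7,0,7,14)),("rear",.09,190,212,(-14,-7,0,7,14)),("baseRear",.006,215,238,(-40,-30,30,40))):
        ss=np.arange(a,b,.25); print("  ",nm,[(l,round(float(cross(prof(c,z,l/1e3,ss).mean(1),ss)[0]),1)) for l in lats])
    L=np.arange(-60,60,.25)
    def side(sv,z,lo,hi):
        Lr=np.arange(lo,hi,.25); return [cross(np.array([prof(c,z,l/1e3,[s])[0].mean() for l in Lr]),Lr)[0] for s in sv]
    sv=np.arange(15,215,5.)
    for lo,hi in((-52,-38),(38,52)):
        y=np.array(side(sv,.006,lo,hi)); k=np.polyfit(sv,y,1); r=y-np.polyval(k,sv); g=abs(r)<1; k=np.polyfit(sv[g],y[g],1); print("   base side",lo,"yaw deg",round(np.degrees(np.arctan(k[0])),2),"at0",round(k[1],1),g.sum())
E
python3 f.py
```

```text
top 0
   front [(-14, -2.0), (-7, -1.8), (0, -0.9), (7, -2.7), (14, -1.0)]
   strip [(-14, 13.6), (-7, 12.5), (0, 12.8), (7, 13.7), (14, 12.7)]
   rear [(-14, 203.8), (-7, 203.0), (0, 203.0), (7, 203.7), (14, 205.1)]
   baseRear [(-40, 228.7), (-30, 229.5), (30, 217.1), (40, 229.5)]
   base side -52 yaw deg -0.14 at0 -46.7 37
   base side 38 yaw deg 7.8 at0 23.3 1
side 0
   front [(-14, -0.5), (-7, -1.4), (0, -2.6), (7, 0.8), (14, -0.1)]
   strip [(-14, 9.6), (-7, 9.4), (0, 9.6), (7, 9.8), (14, 9.0)]
   rear [(-14, 200.8), (-7, 200.5), (0, 200.4), (7, 200.1), (14, 199.4)]
   baseRear [(-40, 228.5), (-30, 227.5), (30, 228.7), (40, 228.1)]
   base side -52 yaw deg -0.07 at0 -46.4 40
   base side 38 yaw deg 0.68 at0 43.6 13
top 1
   front [(-14, -3.1), (-7, -4.0), (0, -3.6), (7, -4.2), (14, -4.0)]
   strip [(-14, 13.6), (-7, 12.7), (0, 12.8), (7, 13.7), (14, 12.6)]
   rear [(-14, 203.8), (-7, 203.0), (0, 203.0), (7, 203.7), (14, 205.4)]
   baseRear [(-40, 230.4), (-30, 229.4), (30, 217.1), (40, 229.5)]
   base side -52 yaw deg -0.17 at0 -46.6 36f.py:13: RankWarning: Polyfit may be poorly conditioned
  y=np.array(side(sv,.006,lo,hi)); k=np.polyfit(sv,y,1); r=y-np.polyval(k,sv); g=abs(r)<1; k=np.polyfit(sv[g],y[g],1); print("   base side",lo,"yaw deg",round(np.degrees(np.arctan(k[0])),2),"at0",round(k[1],1),g.sum())
Traceback (most recent call last):
  File "f.py", line 13, in <module>
    y=np.array(side(sv,.006,lo,hi)); k=np.polyfit(sv,y,1); r=y-np.polyval(k,sv); g=abs(r)<1; k=np.polyfit(sv[g],y[g],1); print("   base side",lo,"yaw deg",round(np.degrees(np.arctan(k[0])),2),"at0",round(k[1],1),g.sum())
                                                                                               ~~~~~~~~~~^^^^^^^^^^^^^^
TypeError: expected non-empty vector for x
```

Call:
{"op": "step_arm", "data": {"series": [{"x":-0.004,"y":0,"z":0,"ax":0,"ay":0,"az":-0.01,"grip":1},{"x":-0.0084,"y":0,"z":0,"ax":0,"ay":0,"az":-0.022,"grip":1},{"x":-0.0084,"y":0,"z":0,"ax":0,"ay":0,"az":-0.022,"grip":1},{"x":-0.0084,"y":0,"z":0,"ax":0,"ay":0,"az":-0.022,"grip":1}]}}

```text
time: 14.2
tool_pos: [0.5227, 0.0044, 0.07]
tcp_rot: [2.345, 2.087, 0.008]
wrist_force: [-0.2, 3.7, 6.5]
width: 0.664
grip_force: 31.7
```

```bash
python3 -c "
from h import *
go([.5372+OUT[0]*.1208,.1231+OUT[1]*.1208,.0701],-6.6,0)"; python3 y.py | sed -n 2p
python3 - <<'E'
from h import *
s=imaging.read_camera('side'); a=cv2.imread('pics/side1.png')[:,:,::-1]
for im in(a,s['img']):
    m=cv2.inRange(cv2.cvtColor(np.ascontiguousarray(im),cv2.COLOR_RGB2HSV),(100,90,30),(130,255,255)); p=cv2.findNonZero(m[225:255,305:330]); print(None if p is None else (len(p),p[:,0].mean(0)))
E
```

```text
t 14.20 shift [-0.0024 -0.0014 -0.0001] turn [ 0.0105 -0.0041 -0.0019] pos [0.5227 0.0044 0.07  ] F [-0.2  3.7  6.5] w 0.664 g 31.7
  now [(np.float64(-76.2), np.float64(14.4), 17), (np.float64(-75.9), np.float64(-13.4), 17), (np.float64(-54.0), np.float64(14.8), 17), (np.float64(-53.7), np.float64(-13.2), 16), (np.float64(-31.6), np.float64(14.5), 20), (np.float64(-31.2), np.float64(-13.7), 16)]
(67, array([12.6119403 , 15.58208955]))
(56, array([13.16071429, 17.80357143]))
```

Call:
{"op": "step_arm", "data": {"series": [{"x":-0.003,"y":0,"z":0,"ax":0,"ay":0,"az":-0.007,"grip":1},{"x":-0.003,"y":0,"z":0,"ax":0,"ay":0,"az":-0.007,"grip":1},{"x":-0.003,"y":0,"z":0,"ax":0,"ay":0,"az":-0.007,"grip":1}]}}

```text
time: 14.65
tool_pos: [0.5226, 0.0031, 0.0701]
tcp_rot: [2.341, 2.091, 0.009]
wrist_force: [1.0, 4.8, 7.3]
width: 0.666
grip_force: 31.7
```

```bash
python3 -c "
from h import *
go([.5372+OUT[0]*.1208,.1231+OUT[1]*.1208,.0701],-6.6,0)"; python3 y.py | sed -n 2p
```

```text
t 14.65 shift [ 0.0002 -0.0015 -0.0001] turn [ 0.0107 -0.0046  0.005 ] pos [0.5226 0.0031 0.0701] F [1.  4.8 7.3] w 0.666 g 31.7
  now [(np.float64(-77.7), np.float64(14.9), 16), (np.float64(-77.3), np.float64(-13.0), 17), (np.float64(-55.4), np.float64(15.4), 18), (np.float64(-55.2), np.float64(-12.6), 14), (np.float64(-32.1), np.float64(-13.5), 16), (np.float64(-32.1), np.float64(14.8), 20)]
```

```bash
python3 -c "
from workcell import bot
print(bot.finish_job())"
```

```text
the job is handed in; nothing more can be done
None
```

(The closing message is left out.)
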